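# Unlock the check-weight case by its combination dial and set the weight on the scale

### The job

The bench scale is due for its check, and its check weights are locked in the grey steel case behind it. Turn the case's dial left (anticlockwise) until its finger post stands at 10 o'clock and stop there without going past, then turn it right (clockwise) to 4 o'clock (the double mark is 12), and push the lid by its black bar away from the dial until it is fully open. Lift out the larger of the two weights and set it down gently, upright, in the middle of the scale's pan; leave the smaller weight in its hole and do not knock over or shift the things standing around.

Things in the scene. Friction and masses are not known exactly. Their poses are not given: they have to be found in the camera images.
- case: Fixed grey steel case, 212 x 130 x 96 mm high. Origin: centre of its underside, on the worktop. +x: the way its lid opens, +y: 12 o'clock of the dial (away from the robot), z up. Dial at the -x end, axis at x -0.048, y 0. Weight compartment: x 0.012 to 0.102, y +-0.055 at the mouth, rim z 0.096, floor z 0.006; a black 10 mm pad with two 48 mm holes at x 0.055, y +-0.030 holds the weights.
- dial_axis (a point): On the dial's vertical axis, at the face of the dial (z 0.102); x points to 3 o'clock, y to 12. The dark disc is 86 mm across; its steel hub is 20 mm across and 4 mm high. Around it a fixed bezel 113 mm across, 3 mm lower than the disc, bears 12 raised hour marks: the double one is 12; 3, 6 and 9 are long.
- dial_post (a point): Top centre of the upright steel finger post on the dial: 14 mm diameter, 22 mm high above the disc (disc face z 0.102, post top z 0.124), its middle 31 mm from the dial's axis. A pointer bar leads from the hub to it. It can be pushed round from either side with closed fingertips.
- dial (a joint): Dial angle, rad: 0 with the post at 12 o'clock, positive to the left (anticlockwise from above), 30 degrees an hour: 10 o'clock = 1.047, 4 o'clock = -2.094. Stops at +-2.9. Takes 0.05 N m, stays where left. Set each number within 10 degrees (0.17). If 10 is overshot by more, a hidden wheel is carried too far: turn right to the stop and begin again.
- lid (a joint): Travel of the sliding lid, m: 0 shut, 0.105 fully open (along the case's +x). Slides with about 2 N and stays where it is left. Locked, it gives only 3 to 4 mm; once the dial has gone left to 10 and right to 4 it slides freely.
- lid_bar (a point): Top centre of the black push bar across the lid: 12 mm thick along the case's x, 70 mm long along y, 20 mm high (top z 0.110, lid face z 0.090). Shut, it is at x 0.062 in the case frame; 48 mm of flat lid and deck (deck z 0.094) lie between it and the bezel.
- large_weight: The larger check weight, polished steel, 0.5 kg: body 44 mm diameter, 46 mm high, then a neck and a round knob 28 mm diameter from 57 to 74 mm height (middle at 65.5 mm). Origin: centre of its underside, z up. Stands in either hole of the case.
- small_weight: The smaller check weight, 0.22 kg: body 34 mm diameter, 34 mm high, knob 22 mm diameter, 60 mm high in all. Origin: centre of its underside. Stands in the other hole; stays there.
- pan_centre (a point): Middle of the scale's steel pan, on its top face (z 0.073). The pan is flat, 190 x 200 mm, part of the bench scale in front of the case. Fixed. The white filling machine to its right is 344 mm high: carry the tool over it. (The slotted steel post beside the robot base is no obstacle to the arm above worktop height.)
- cap_tub: open white tub of crown caps, 116 mm across, 68 mm high, stands right of the scale; bystander
- test_jar: tall test jar with a hydrometer, 72 mm foot, 226 mm high, right of the scale near the front; bystander
- mug: mug with handle, 78 mm body, 101 mm high, right of the scale near the front; bystander
- steel_cup: steel cup, 74 mm across, 99 mm high, by the back wall, right behind the case; bystander
- sanitizer: pump bottle, 56 x 72 mm, 182 mm high, by the back wall, left behind the case; bystander
- jar_sugar: jar with a dark lid, 90 mm across, 140 mm high, in the back left corner by the bottles; bystander

How it is judged (in metres and radians):
On the way, in this order (a step that is already met when the one before it is completed fails the run):
1. the dial is turned left to 10 o'clock and stopped there (value of joint dial between 0.877 and 1.217 rad), for 0.2 s.
2. the dial is turned right to 4 o'clock and stopped there (value of joint dial between -2.264 and -1.924 rad), for 0.2 s.
3. the lid is pushed open (value of joint lid above 0.095 m), for 0.1 s.
At the end, for the whole second after the job is handed in: The larger weight stands upright (within 5 degrees) and still on the scale's pan, its centre within 45 mm of the pan's middle; the lid is open (at least 95 of 105 mm); the smaller weight is still in its hole (within 15 mm of its start) (horizontal distance between large_weight and pan_centre below 0.045 m and z of large_weight in the frame of pan_centre between -0.004 and 0.006 m and angle between large_weight's own z axis and vertical below 0.08 rad and linear speed of large_weight below 0.02 m/s and value of joint lid above 0.095 m and distance of small_weight from where it was at the start of the episode below 0.015 m); the robot touches nothing.
It fails at once if the large weight is dropped (falls faster than 0.6 m/s while no finger touches it) (linear speed of large_weight above 0.6 m/s and contact force between the fingers and large_weight below 0.05 N).
It fails at once if a weight or the scale is struck hard: more than 200 N between the large weight and anything (contact force between large_weight and anything else above 200 N).
It fails at once if a bystander (tub, test jar, mug, cup, pump bottle or sugar jar) is moved by more than 30 mm (distance of any of cap_tub, test_jar, mug, steel_cup, sanitizer, jar_sugar from where it was at the start of the episode above 0.03 m).
It also fails if it takes over 67 s, if anything falls off the work surface, if the arm or the gripper's body presses on something with over 40 N, if the wrist force passes 120 N, or if a joint passes its speed limit or range.

### The arm

A 6-joint arm with a two-finger parallel gripper is mounted at the origin on a cart in front of the work surface, level with it; the furniture and walls round the work are solid. World frame = base frame: x ahead of the robot, y to its left, z up, the work surface at z = 0. Lengths are in m, angles in degrees, forces in N, time in s.
With the tool pointing down it reaches from about 0.325 to 0.925 m from the base axis. Payload 3.1 kg.
Tool frame: the origin (TCP) lies midway between the tips of the shut fingers; the grasp point (between the pads) lies 19 mm behind it; z points along the fingers, y is the line along which they close (so a half turn about z gives the same grasp; the last joint's range is limited). The gripper opens to 85 mm and grips with 20 to 120 N. Pads are 22 mm wide; open, the fingers measure 114 mm over their backs; the gripper's body (76 mm by 85 mm) begins 54 mm behind the grasp point. The pads swing forward as they close: fully open they stand 13 mm farther back than shut.
Start: joints at [-80.627, 12.427, 92.441, -0, 75.132, -6.429], TCP at [0.17, -0.601, 0.21] pointing down, gripper open.
Joint ranges: [-157.48, 157.48], [-44.54, 120.13], [17.64, 146.25], [-64.5, 244.5], [7.68, 150.69], [-147.95, 147.95]. Speed limits (degrees/s): [159.86, 159.86, 180, 180, 180, 180].

### API

Orientations are given as [roll, pitch, yaw] about the fixed x, y, z axes, in that order (R = Rz(yaw) Ry(pitch) Rx(roll)).
In Python, from station import * gives the robot as it stands. The module is installed in compiled form; this text tells all that it offers.
- The arm moves only by the tool drive_tool, never from a script. Its argument "targets" is one flat list of numbers, 7 for each row, row after row: the shift along the world's x, y, z in mm, then the turn, a rotation vector about the world's x, y, z in rad, then the opening, from -1 (shut) to 1 (fully open). In form: [dx, dy, dz, wx, wy, wz, claw, dx, dy, dz, wx, wy, wz, claw, ...]. A call has 1 to 12 rows; each row is the pose to reach, as a shift and turn from the pose commanded when the call began; what a row does not reach only later rows make up. A row lasts 1/10 s, in which the tool goes at most 50 mm and 8.59 degrees, less where a joint would pass 70% of its speed; a pose out of reach is approached as far as the arm can. A call with a gripper value outside its range is refused whole. The fingers move at their own pace and stop on an object; "newtons" is the grip in N (left out, the last holds). Time passes only in rows, so rows that repeat a pose let the fingers close. It gives the time, the measured TCP pose, the force, the opening and the grip force at its end, in the units of the state.
- read_state(): the state, without advancing time (a new reading comes with each control period).
- camera(name): name is "scene" or "top"; returns the picture (480x640x3 uint8, blue, green, red); there is no depth.
- camera_model(name): a dict with "K" (3x3 intrinsics, pixels), "xyz" and "rotation" of the camera in the world. Camera axes: x right, y down, z forward; pixel columns grow to the right and rows downward; lengths in m; the calibration is good to about 2 mm. A picture is of the moment at which its call begins. camera_model takes no time and is no camera call.
- close_job(): hands the job in; it is judged then, once.
The state is a dict: "t": time; "qpos": joint angles; "qvel": joint speeds; "joint_torque": joint torques, N m; "eef_pos": TCP position; "ee_rot": TCP orientation; "wrist_force": force on the tool from outside, world axes, zero at the start; "torque": the same for the moment, N m; "grip_width": finger opening in m; "grip_force": force on a finger pad.
Only numpy, scipy, OpenCV 4.12 (cv2) and the standard library are available. Lean on these libraries where they do the work, as an engineer would, in place of code of your own. Each camera call takes 0.05 s, during which the arm holds its last target. There are 200 camera calls.

## Working session

There is one attempt and no reset: what is moved stays moved. The work goes in short steps, Python scripts to look and compute and a tool call to move; the robot and the scene stay as the last step left them, time stands still between calls to the robot, and variables do not carry over. Pictures are saved under pics/ and viewed, at most 10 in all, crops included, and the job is handed in when it is done.

Besides the shell and the picture viewer there is one more tool, called after "Request:" in YAML: its name, and indented under it one key for each argument. drive_tool: Moves the arm, as the interface text tells. Its arguments: {"type":"object","properties":{"targets":{"type":"array","items":{"type":"number"}},"newtons":{"type":"number"}},"required":["targets"]}

```bash
mkdir -p pics; python3 - <<'E'
from station import *
import cv2
s=read_state(); print(s)
for n in("scene","top"):
    cv2.imwrite(f"pics/{n}0.png",camera(n)); print(n,camera_model(n))
E
```

```text
{'t': 0.0, 'qpos': array([-8.06269379e+01,  1.24773035e+01,  9.25298183e+01,  3.09063100e-04,
        7.51332183e+01, -6.43068220e+00]), 'qvel': array([-0.00313912,  0.02361977, -0.01816203, -0.05546763,  0.00819553,
       -0.11775876]), 'joint_torque': array([ 3.09319021e-04, -3.96843696e+01, -3.03855658e+01, -1.48807349e-04,
        9.81867401e-03, -3.01883787e-06]), 'eef_pos': array([ 0.17007059, -0.60049732,  0.20865024]), 'ee_rot': array([-1.79860576e+02, -1.60148711e-02,  1.58036452e+01]), 'wrist_force': array([-0.1647534 , -0.43893222, -0.27025987]), 'torque': array([-0.02992776,  0.0036649 , -0.00557148]), 'grip_force': 0.0, 'grip_width': 0.08568733140427393}
scene {'K': array([[467.62973613,   0.        , 320.21695394],
       [  0.        , 467.62973613, 242.1247547 ],
       [  0.        ,   0.        ,   1.        ]]), 'xyz': array([-0.07912161,  0.53645847,  0.7933309 ]), 'rotation': array([-133.13206377,   -0.35138133, -115.98410627])}
top {'K': array([[565.92942462,   0.        , 318.38136881],
       [  0.        , 565.92942462, 237.76473853],
       [  0.        ,   0.        ,   1.        ]]), 'xyz': array([0.35797679, 0.19435664, 1.23093433]), 'rotation': array([-169.7426658 ,    1.08364676,  -90.24589075])}
```

View pics/scene0.png

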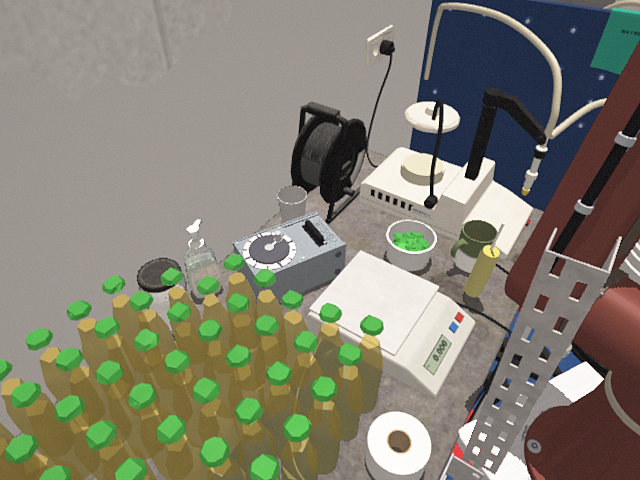

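View pics/top0.png

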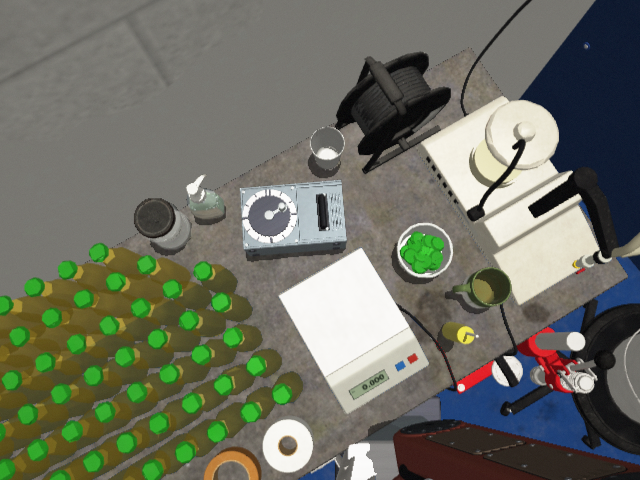

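Both views show the case (top image around 292,218), the dial at about (270,215), the bar at (322,212) and the pan at (340,305). I'll enlarge the case in both views.

```bash
cat > h.py <<'E'
from station import *
import cv2, numpy as np
from scipy.spatial.transform import Rotation as R
def ray(n,p):
    m=camera_model(n); d=np.linalg.inv(m["K"])@np.r_[p,1.]
    return m["xyz"],R.from_euler("xyz",m["rotation"],degrees=True).as_matrix()@d
def onz(n,p,z):
    o,d=ray(n,p); return o+d*(z-o[2])/d[2]
def tri(p,q):   # p in top, q in scene
    (a,u),(b,v)=ray("top",p),ray("scene",q)
    s=np.linalg.lstsq(np.c_[u,-v],b-a,rcond=None)[0]
    A,B=a+u*s[0],b+v*s[1]; return (A+B)/2,np.linalg.norm(A-B)
def proj(n,P):
    m=camera_model(n); c=R.from_euler("xyz",m["rotation"],degrees=True).as_matrix().T@(np.asarray(P)-m["xyz"])
    c=m["K"]@c; return c[:2]/c[2]
E
python3 - <<'E'
from h import *
t=cv2.imread("pics/top0.png"); s=cv2.imread("pics/scene0.png")
a=cv2.resize(t[170:270,230:355],None,fx=6,fy=6,interpolation=cv2.INTER_CUBIC)
b=cv2.resize(s[205:305,225:350],None,fx=6,fy=6,interpolation=cv2.INTER_CUBIC)
cv2.imwrite("pics/a.png",a);cv2.imwrite("pics/b.png",b)
E
```

```text
(no output)
```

View pics/a.png

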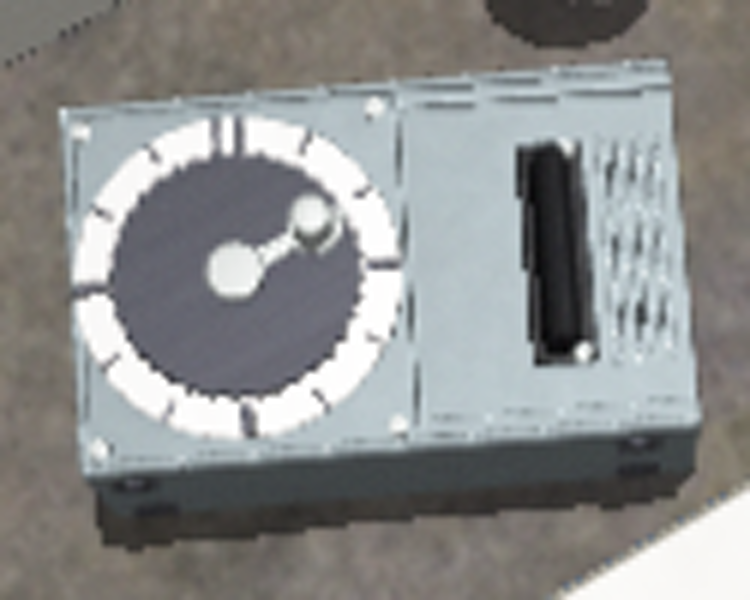

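View pics/b.png

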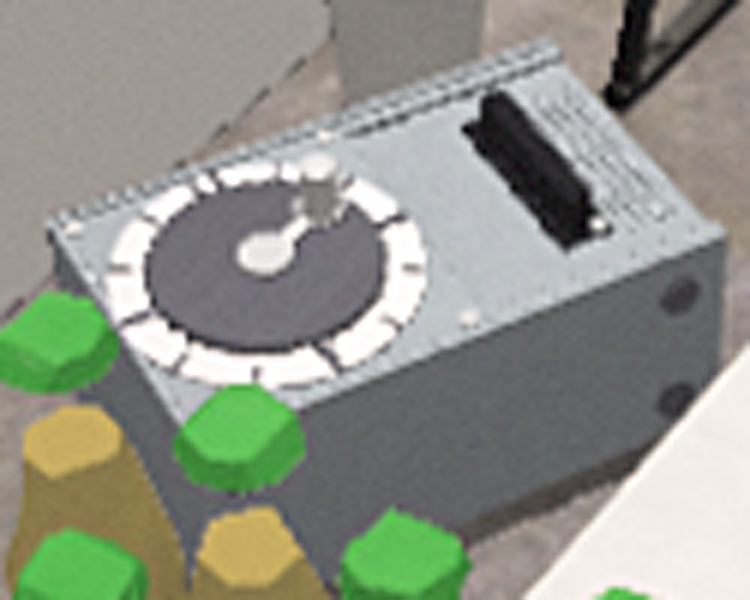

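Crops: the hub is at a(236,270)/b(267,253), the post top at a(312,213)/b(320,166), just before 2 o'clock. The double mark is at a(229,137), 3 at (385,265), 6 at (250,420) and 9 at (90,290). The bar runs from (545,150) to (570,355).

```bash
python3 - <<'E'
from h import *
A=lambda x,y:((x+.5)/6-.5+230,(y+.5)/6-.5+170)
B=lambda x,y:((x+.5)/6-.5+225,(y+.5)/6-.5+205)
for n,p,q in[("hub",(236,270),(267,253)),("post",(312,213),(320,166)),("cornNW",(62,108),(50,228)),("cornNE",(668,62),(555,42)),("cornSE",(698,420),(722,232)),("bar",(555,250),(537,165))]:
    print(n,*tri(A(*p),B(*q)))
for n,p,z in[("hub",(236,270),.106),("post",(312,213),.124),("12",(229,137),.1),("3",(385,265),.1),("6",(250,420),.1),("9",(90,290),.1),("barN",(548,150),.11),("barS",(570,352),.11)]:
    print(n,onz("top",A(*p),z))
t=cv2.imread("pics/top0.png");s=cv2.imread("pics/scene0.png")
# pan corners from near-white mask
for n,im,roi in(("top",t,(240,420,270,435)),("scene",s,(245,400,300,480))):
    y0,y1,x0,x1=roi; m=cv2.inRange(im[y0:y1,x0:x1],(205,205,205),(255,255,255))
    m=cv2.morphologyEx(m,cv2.MORPH_OPEN,np.ones((5,5)))
    c=max(cv2.findContours(m,cv2.RETR_EXTERNAL,cv2.CHAIN_APPROX_NONE)[0],key=cv2.contourArea)
    print(n,cv2.contourArea(c),cv2.approxPolyDP(c,8,True)[:,0]+[x0,y0])
c=cv2.resize(np.hstack([t[240:420,265:435],s[245:395,300:480].repeat(1,0) if 0 else cv2.resize(s[245:395,300:480],(216,180))]),None,fx=2,fy=2,interpolation=cv2.INTER_CUBIC)
cv2.imwrite("pics/c.png",c)
E
```

```text
hub [0.61034112 0.3157033  0.10788718] 0.001089167431631807
post [0.62545404 0.28836703 0.12636065] 0.0008798038955525034
cornNW [0.6712919  0.37787098 0.09376172] 1.4470753904928132e-05
cornNE [0.68490999 0.16758672 0.09654174] 0.00017536376491106891
cornSE [0.55954233 0.15973584 0.09765829] 0.0018934070427194477
bar [0.61754815 0.20714412 0.10182834] 0.0002738939286758747
hub [0.61048371 0.31542683 0.106     ]
post [0.62579407 0.28818314 0.124     ]
12 [0.6587145  0.31901536 0.1       ]
3 [0.61314433 0.26512399 0.1       ]
6 [0.55974073 0.31073139 0.1       ]
9 [0.6052614  0.36595268 0.1       ]
barN [0.65048258 0.20912838 0.11      ]
barS [0.58037326 0.20208161 0.11      ]
top 9918.5 [[362 250]
 [281 294]
 [330 384]
 [412 338]]
scene 6124.0 [[359 252]
 [312 309]
 [337 305]
 [339 324]
 [356 333]
 [367 314]
 [380 318]
 [381 347]
 [395 352]
 [436 285]]
```

View pics/c.png

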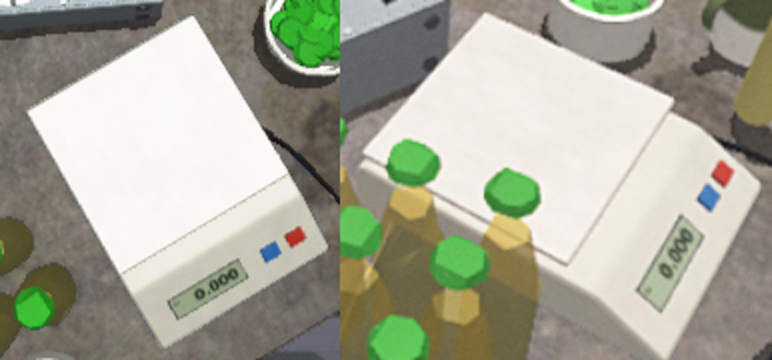

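The pan corners in the crop are (192,16), (28,110), (122,273), (288,175) for the top view, and (485,14), (363,152), (567,264), (673,100) for the scene view. I'll triangulate them and check the pump nozzle clearance while the arm lifts.

```bash
python3 - <<'E'
from h import *
T=[(192,16),(28,110),(122,273),(288,175)];S=[(485,14),(363,152),(567,264),(673,100)]
P=[]
for a,b in zip(T,S):
    p,e=tri((a[0]/2+265-.25,a[1]/2+240-.25),((b[0]-340)/2.4+300-.3,b[1]/2.4+245-.3)); P.append(p); print(p,e)
P=np.array(P);print("pan",P.mean(0),[np.linalg.norm(P[i]-P[i-1]) for i in range(4)])
print(np.mean([onz("top",(a[0]/2+264.75,a[1]/2+239.75),.073) for a in T],0))
print("nozzle",onz("top",(188,188),.182),onz("top",(201,179),.182), tri((201,180),(194,224)))
h=np.array([.610,.3155]);y=np.radians(-85.4);ux=np.array([np.cos(y),np.sin(y)])
print("bar",h+.11*ux,"case",h+.048*ux)
E
```

```text
[0.54607341 0.12823341 0.07427662] 0.0010657524777636848
[0.45002559 0.29720291 0.0723448 ] 0.0004996921548284903
[0.2879037  0.20283418 0.06989273] 0.0023931625698668454
[0.3838511  0.03533481 0.07502382] 0.0029190905842223277
pan [0.41696345 0.16590133 0.07288449] [np.float64(0.18694059912617067), np.float64(0.19436976915623053), np.float64(0.18760324460924854), np.float64(0.1931017062146001)]
[0.41651622 0.16512606 0.073     ]
nozzle [0.64709795 0.46373147 0.182     ] [0.66478392 0.43921434 0.182     ] (array([0.66707001, 0.44546598, 0.1747227 ]), np.float64(0.009689682597464798))
bar [0.61882188 0.20585432] case [0.61384955 0.26765461]
```

Request:
drive_tool:
  targets: [0, 0, 50, 0, 0, 0, 1, 0, 0, 100, 0, 0, 0, 1, 0, 0, 150, 0, 0, 0, 1, 0, 0, 200, 0, 0, 0, 1, 0, 0, 200, 0, 0, 0, 1]

```text
t: 0.6
eef_pos: [0.1707, -0.6043, 0.4206]
ee_rot: [179.0, 0.1, 15.8]
wrist_force: [-0.6, -0.2, 1.3]
grip_width: 0.0854
grip_force: 0.0
```

Request:
drive_tool:
  targets: [22, 44, 0, 0, 0, 0.09, 1, 45, 88, 0, 0, 0, 0.18, 1, 67, 132, 0, 0, 0, 0.27, 1, 90, 176, 0, 0, 0, 0.36, 1, 112, 220, 0, 0, 0, 0.45, 1, 135, 264, 0, 0, 0, 0.54, 1, 157, 308, 0, 0, 0, 0.63, 1, 180, 352, 0, 0, 0, 0.72, 1, 202, 396, 0, 0, 0, 0.81, 1, 225, 440, 0, 0, 0, 0.9, 1, 247, 484, 0, 0, 0, 0.99, 1, 270, 528, 0, 0, 0, 1.08, 1]

```text
t: 1.8
eef_pos: [0.4405, -0.0713, 0.4095]
ee_rot: [180.0, 0.0, 77.9]
wrist_force: [0.9, -0.3, -0.2]
grip_width: 0.0852
grip_force: 0.0
```

Request:
drive_tool:
  targets: [22, 44, 0, 0, 0, 0.09, 1, 45, 88, 0, 0, 0, 0.18, 1, 67, 132, 0, 0, 0, 0.27, 1, 90, 176, 0, 0, 0, 0.36, 1, 112, 220, 0, 0, 0, 0.45, 1, 135, 264, 0, 0, 0, 0.54, 1, 157, 308, 0, 0, 0, 0.63, 1, 180, 352, 0, 0, 0, 0.72, 1, 185.5, 361, 0, 0, 0, 0.735, 1, 185.5, 361, 0, 0, 0, 0.735, 1]

```text
t: 2.8
eef_pos: [0.6256, 0.289, 0.4074]
ee_rot: [-179.8, -0.0, 119.9]
wrist_force: [0.2, -0.9, 0.1]
grip_width: 0.0854
grip_force: 0.0
```

Request:
drive_tool:
  targets: [0, 0, -50, 0, 0, 0, 1, 0, 0, -100, 0, 0, 0, 1, 0, 0, -150, 0, 0, 0, 1, 0, 0, -200, 0, 0, 0, 1, 0, 0, -240, 0, 0, 0, 1, 0, 0, -270, 0, 0, 0, 1, 0, 0, -290, 0, 0, 0, 1, 0, 0, -301, 0, 0, 0, 1, 0, 0, -301, 0, 0, 0, -1, 0, 0, -301, 0, 0, 0, -1, 0, 0, -301, 0, 0, 0, -1, 0, 0, -301, 0, 0, 0, -1]
  newtons: 20

```text
t: 4.0
eef_pos: [0.627, 0.288, 0.1112]
ee_rot: [179.8, 0.0, 119.8]
wrist_force: [0.6, -0.5, 0.6]
grip_width: 0.0285
grip_force: 0.0
```

Request:
drive_tool:
  targets: [0, 0, 0, 0, 0, 0, -1, 0, 0, 0, 0, 0, 0, -1]

```text
t: 4.2
eef_pos: [0.6261, 0.2878, 0.1097]
ee_rot: [179.9, 0.0, 119.8]
wrist_force: [-0.7, 0.5, 0.1]
grip_width: 0.0001
grip_force: 0.0
```

```bash
python3 - <<'E'
from h import *
t=camera("top"); s=camera("scene")
a=cv2.resize(t[160:270,220:330],(550,550),interpolation=cv2.INTER_CUBIC);b=cv2.resize(s[200:310,215:265+60],(550,550),interpolation=cv2.INTER_CUBIC)
cv2.imwrite("pics/d.png",cv2.resize(np.hstack([a,b]),(800,400)))
E
```

```text
(no output)
```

View pics/d.png

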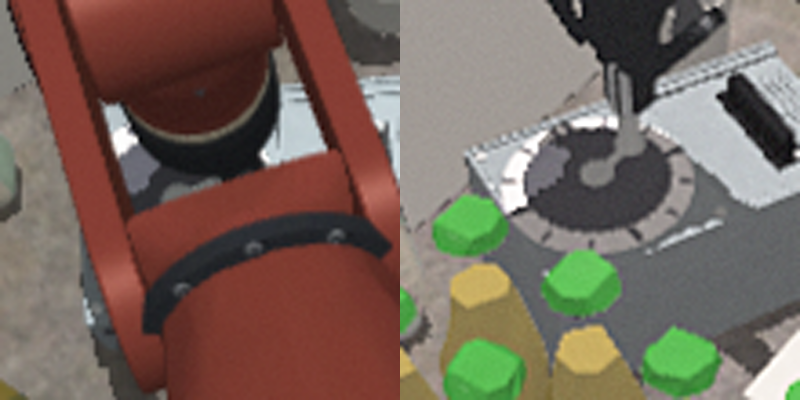

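```bash
python3 - <<'E'
from h import *
s=camera("scene"); st=read_state()
print(st["eef_pos"],st["grip_width"],proj("scene",st["eef_pos"]),proj("scene",st["eef_pos"]+[0,0,.019]))
cv2.imwrite("pics/e.png",cv2.resize(s[190:265,240:340],(800,600),interpolation=cv2.INTER_CUBIC))
E
```

```text
[0.62569204 0.28769967 0.10905478] 0.00019034259163676866 [278.80979874 238.09819334] [278.32466094 231.5381513 ]
```

View pics/e.png

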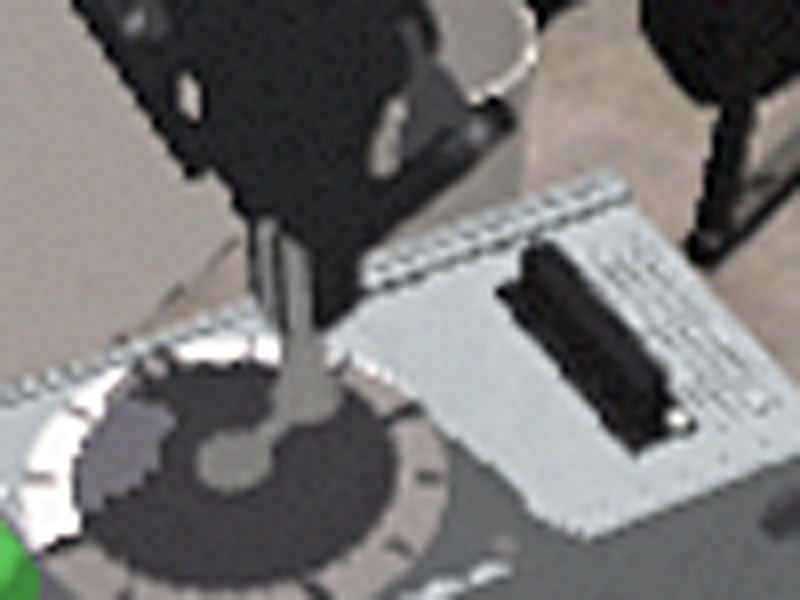

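The view shows the shut fingers ending near the top of the post (crop 320,335), with the post (310,380) fully visible below them. The post is not between the fingers, so I'll probe gently downward to find out where the tips really are.

Request:
drive_tool:
  targets: [0, 0, -2, 0, 0, 0, -1, 0, 0, -4, 0, 0, 0, -1, 0, 0, -4, 0, 0, 0, -1]

```text
t: 4.65
eef_pos: [0.6253, 0.2875, 0.1042]
ee_rot: [-179.9, -0.0, 119.8]
wrist_force: [-0.7, -0.6, -0.4]
grip_width: -0.0002
grip_force: 0.0
```

Request:
drive_tool:
  targets: [0, 0, 40, 0, 0, 0, -1, -8, -50, 40, 0, 0, 0, -1, -8, -53, 20, 0, 0, 0, -1, -8, -53, 0, 0, 0, 0, -1, -8, -53, -6, 0, 0, 0, -1, -8, -53, -9, 0, 0, 0, -1, -8, -53, -9, 0, 0, 0, -1]

```text
t: 5.35
eef_pos: [0.6178, 0.2349, 0.096]
ee_rot: [-180.0, -0.0, 119.8]
wrist_force: [-0.3, 0.1, -0.3]
grip_width: 0.0004
grip_force: 0.0
```

```bash
python3 - <<'E'
from h import *
s=camera("scene"); st=read_state(); p=st["eef_pos"]
print(p,st["wrist_force"],proj("scene",p),proj("top",p))
t=camera("top")
a=cv2.resize(t[170:270,230:360],(520,400),interpolation=cv2.INTER_CUBIC)
b=cv2.resize(s[195:270,250:350],(533,400),interpolation=cv2.INTER_CUBIC)
cv2.imwrite("pics/f.png",cv2.resize(b,(800,600)));cv2.imwrite("pics/f2.png",a)
E
```

```text
[0.61824233 0.23507896 0.09663264] [-0.23662921  0.33490527 -0.15623467] [302.56169935 237.31997369] [308.46506901 211.56592904]
```

View pics/f.png

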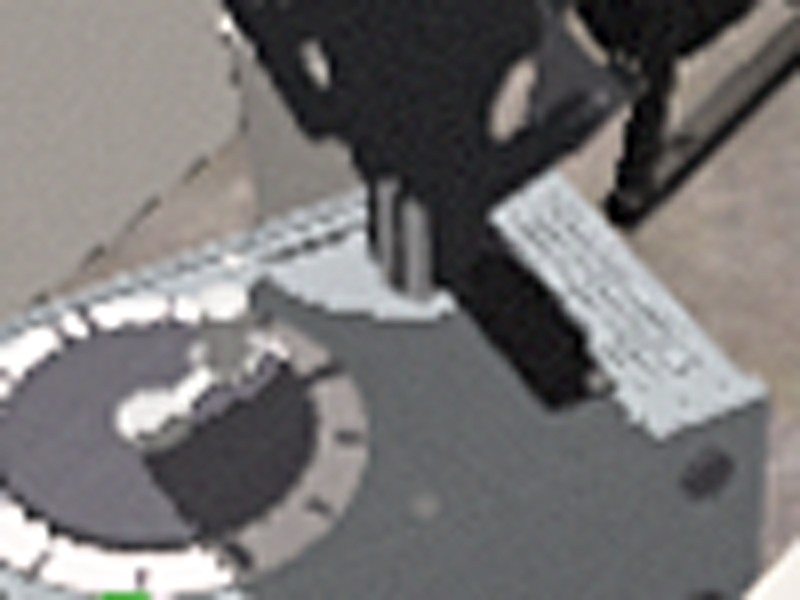

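Request:
drive_tool:
  targets: [0, 0, -2, 0, 0, 0, -1, 0, 0, -4, 0, 0, 0, -1, 0, 0, -4, 0, 0, 0, -1]

```text
t: 5.75
eef_pos: [0.6176, 0.2347, 0.0919]
ee_rot: [-180.0, -0.0, 119.8]
wrist_force: [-0.6, 1.1, 0.5]
grip_width: 0.0002
grip_force: 0.0
```

Request:
drive_tool:
  targets: [0, 0, -2, 0, 0, 0, -1, 0, 0, -4, 0, 0, 0, -1, 0, 0, -4, 0, 0, 0, -1]

```text
t: 6.05
eef_pos: [0.6173, 0.2345, 0.0875]
ee_rot: [-179.9, -0.0, 119.8]
wrist_force: [0.4, -0.0, -0.1]
grip_width: -0.0
grip_force: 0.0
```

Request:
drive_tool:
  targets: [0, 0, -2, 0, 0, 0, -1, 0, 0, -4, 0, 0, 0, -1, 0, 0, -4, 0, 0, 0, -1]

```text
t: 6.35
eef_pos: [0.6174, 0.2345, 0.0835]
ee_rot: [-180.0, -0.0, 119.8]
wrist_force: [-0.2, 0.1, -0.2]
grip_width: -0.0001
grip_force: 0.0
```

Request:
drive_tool:
  targets: [0, 0, -2, 0, 0, 0, -1, 0, 0, -4, 0, 0, 0, -1, 0, 0, -4, 0, 0, 0, -1]

```text
t: 6.65
eef_pos: [0.6174, 0.2345, 0.0795]
ee_rot: [-180.0, -0.0, 119.8]
wrist_force: [0.0, -0.3, -0.4]
grip_width: 0.0
grip_force: 0.0
```

Request:
drive_tool:
  targets: [0, 0, -2, 0, 0, 0, -1, 0, 0, -4, 0, 0, 0, -1, 0, 0, -4, 0, 0, 0, -1]

```text
t: 6.95
eef_pos: [0.6174, 0.2346, 0.0755]
ee_rot: [-180.0, -0.0, 119.8]
wrist_force: [-0.1, 0.7, -0.3]
grip_width: -0.0001
grip_force: 0.0
```

Request:
drive_tool:
  targets: [0, 0, -2, 0, 0, 0, -1, 0, 0, -4, 0, 0, 0, -1, 0, 0, -4, 0, 0, 0, -1]

```text
t: 7.25
eef_pos: [0.6174, 0.2345, 0.0715]
ee_rot: [-180.0, -0.0, 119.8]
wrist_force: [0.3, -0.1, -0.2]
grip_width: 0.0001
grip_force: 0.0
```

Request:
drive_tool:
  targets: [0, 0, -2, 0, 0, 0, -1, 0, 0, -2, 0, 0, 0, -1]

```text
t: 7.45
eef_pos: [0.6175, 0.2346, 0.0697]
ee_rot: [-180.0, -0.0, 119.8]
wrist_force: [-0.3, -0.0, -0.1]
grip_width: -0.0
grip_force: 0.0
```

```bash
python3 - <<'E'
from h import *
s=camera("scene"); st=read_state(); p=st["eef_pos"]
print(p,proj("scene",p),proj("scene",p+[0,0,.02]),proj("scene",p+[0,0,.03]))
cv2.imwrite("pics/g_full.png",s);cv2.imwrite("pics/g.png",cv2.resize(s[180:270,240:360],(800,600),interpolation=cv2.INTER_CUBIC))
E
```

```text
[0.61756504 0.23454859 0.0697775 ] [303.13802693 246.26333869] [302.96771902 239.71994547] [302.88086544 236.38294734]
```

View pics/g.png

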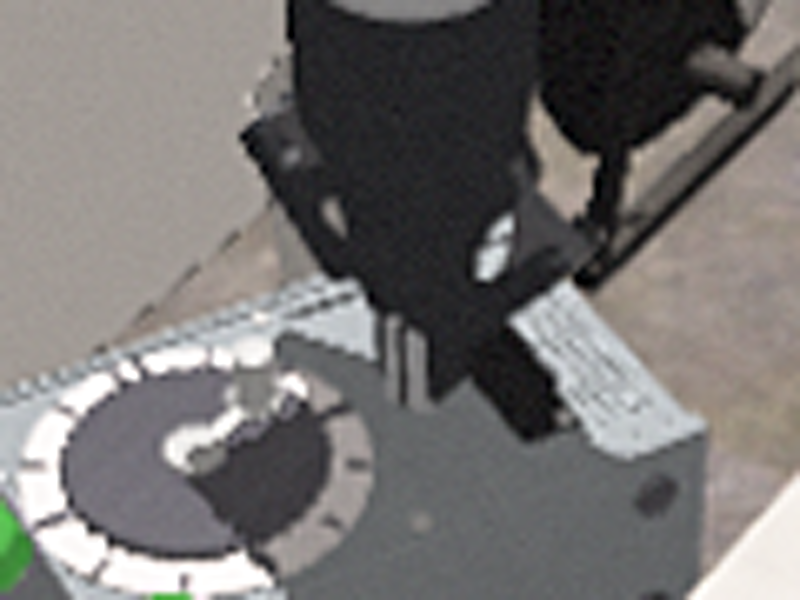

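Request:
drive_tool:
  targets: [0, 0, -2, 0, 0, 0, -1, 0, 0, -4, 0, 0, 0, -1, 0, 0, -4, 0, 0, 0, -1]

```text
t: 7.8
eef_pos: [0.6181, 0.2347, 0.0689]
ee_rot: [-180.0, 0.0, 119.8]
wrist_force: [-4.5, -1.0, 10.2]
grip_width: 0.0001
grip_force: 5.3
```

Request:
drive_tool:
  targets: [0, 0, -2, 0, 0, 0, -1, 0, 0, -3, 0, 0, 0, -1, 0, 0, -3, 0, 0, 0, -1]

```text
t: 8.1
eef_pos: [0.6182, 0.2347, 0.0688]
ee_rot: [-180.0, 0.0, 119.8]
wrist_force: [-9.7, -2.8, 21.1]
grip_width: 0.0
grip_force: 10.6
```

The lid face (z 0.090) was touched at a reported TCP height of 0.069, so the real fingertips sit 21 mm above the reported TCP. I'll use that offset from here on and go back to the post.

Request:
drive_tool:
  targets: [0, 0, 40, 0, 0, 0, 1, 0, 0, 85, 0, 0, 0, 1, 8, 50, 85, 0, 0, 0, 1, 8, 53, 85, 0, 0, 0, 1, 8, 53, 60, 0, 0, 0, 1, 8, 53, 35, 0, 0, 0, 1, 8, 53, 23, 0, 0, 0, 1, 8, 53, 23, 0, 0, 0, -1, 8, 53, 23, 0, 0, 0, -1, 8, 53, 23, 0, 0, 0, -1, 8, 53, 23, 0, 0, 0, -1, 8, 53, 23, 0, 0, 0, -1]
  newtons: 20

```text
t: 9.3
eef_pos: [0.627, 0.2879, 0.0876]
ee_rot: [179.8, 0.0, 119.8]
wrist_force: [-2.2, -1.2, 4.4]
grip_width: 0.0125
grip_force: 24.0
```

Request:
drive_tool:
  targets: [0, 0, 0, 0, 0, 0, -1, 0, 0, 0, 0, 0, 0, -1]

```text
t: 9.5
eef_pos: [0.627, 0.2879, 0.0876]
ee_rot: [179.8, 0.0, 119.8]
wrist_force: [1.1, 0.2, 3.7]
grip_width: 0.0126
grip_force: 21.0
```

Request:
drive_tool:
  targets: [3.4, 2.3, 2, 0, 0, 0.131, -1, 6.6, 4.9, 2, 0, 0, 0.262, -1, 9.3, 8.0, 2, 0, 0, 0.393, -1, 11.6, 11.4, 2, 0, 0, 0.524, -1, 13.5, 15.1, 2, 0, 0, 0.654, -1, 14.9, 19.0, 2, 0, 0, 0.785, -1, 15.7, 23.0, 2, 0, 0, 0.916, -1, 16.0, 27.1, 2, 0, 0, 1.047, -1, 15.8, 31.2, 2, 0, 0, 1.178, -1, 15.0, 35.3, 2, 0, 0, 1.309, -1, 13.8, 39.2, 2, 0, 0, 1.44, -1, 12.0, 42.9, 2, 0, 0, 1.571, -1]

```text
t: 10.7
eef_pos: [0.6407, 0.3317, 0.0878]
ee_rot: [-180.0, 0.4, -149.9]
wrist_force: [7.6, 3.9, -4.2]
grip_width: 0.0124
grip_force: 20.3
```

Request:
drive_tool:
  targets: [-2.3, 3.4, 0, 0, 0, 0.131, -1, -4.9, 6.6, 0, 0, 0, 0.262, -1, -8.0, 9.3, 0, 0, 0, 0.393, -1, -11.4, 11.6, 0, 0, 0, 0.524, -1, -13.9, 13.0, 0, 0, 0, 0.614, -1, -13.9, 13.0, 0, 0, 0, 0.614, -1, -13.9, 13.0, 0, 0, 0, 0.614, -1, -13.9, 13.0, 0, 0, 0, 0.614, -1, -13.9, 13.0, 0, 0, 0, 0.614, -1]

```text
t: 11.6
eef_pos: [0.6258, 0.3462, 0.0877]
ee_rot: [-179.8, 0.4, -115.0]
wrist_force: [5.5, 6.0, -4.5]
grip_width: 0.0127
grip_force: 20.3
```

Request:
drive_tool:
  targets: [3.6, -2.0, 0, 0, 0, -0.131, -1, 6.9, -4.5, 0, 0, 0, -0.262, -1, 9.9, -7.3, 0, 0, 0, -0.393, -1, 12.4, -10.6, 0, 0, 0, -0.524, -1, 14.5, -14.1, 0, 0, 0, -0.654, -1, 16.2, -17.9, 0, 0, 0, -0.785, -1, 17.3, -21.9, 0, 0, 0, -0.916, -1, 17.9, -25.9, 0, 0, 0, -1.047, -1, 17.9, -30.0, 0, 0, 0, -1.178, -1, 17.5, -34.1, 0, 0, 0, -1.309, -1, 16.5, -38.1, 0, 0, 0, -1.44, -1, 14.9, -42.0, 0, 0, 0, -1.571, -1]

```text
t: 12.8
eef_pos: [0.6407, 0.3017, 0.0877]
ee_rot: [179.8, 0.2, 154.6]
wrist_force: [4.8, 0.2, -2.4]
grip_width: 0.0128
grip_force: 20.5
```

Request:
drive_tool:
  targets: [-2.0, -3.6, 0, 0, 0, -0.131, -1, -4.5, -6.9, 0, 0, 0, -0.262, -1, -7.3, -9.9, 0, 0, 0, -0.393, -1, -10.6, -12.4, 0, 0, 0, -0.524, -1, -14.1, -14.5, 0, 0, 0, -0.654, -1, -17.9, -16.2, 0, 0, 0, -0.785, -1, -21.9, -17.3, 0, 0, 0, -0.916, -1, -25.9, -17.9, 0, 0, 0, -1.047, -1, -30.0, -17.9, 0, 0, 0, -1.178, -1, -34.1, -17.5, 0, 0, 0, -1.309, -1, -38.1, -16.5, 0, 0, 0, -1.44, -1, -42.0, -14.9, 0, 0, 0, -1.571, -1]

```text
t: 14.0
eef_pos: [0.5971, 0.2877, 0.0877]
ee_rot: [180.0, -0.2, 64.6]
wrist_force: [2.1, 3.8, -2.9]
grip_width: 0.013
grip_force: 20.5
```

Request:
drive_tool:
  targets: [0, 0, 0, 0, 0, 0, -1, 0, 0, 0, 0, 0, 0, -1, 0, 0, 0, 0, 0, 0, -1]

```text
t: 14.3
eef_pos: [0.5969, 0.2877, 0.0877]
ee_rot: [-180.0, -0.1, 65.1]
wrist_force: [2.4, 4.8, -3.3]
grip_width: 0.0128
grip_force: 20.4
```

Request:
drive_tool:
  targets: [0, 0, 0, 0, 0, 0, 0.2, 0, 0, 0, 0, 0, 0, 0.2, 0, 0, 0, 0, 0, 0, 0.2, 0, 0, 30, 0, 0, 0, 0.2, 0, 0, 60, 0, 0, 0.1, -1, 10, -28, 60, 0, 0, 0.25, -1, 20, -55, 60, 0, 0, 0.4, -1, 20, -55, 60, 0, 0, 0.524, -1, 20, -55, 25, 0, 0, 0.524, -1, 20, -55, 0, 0, 0, 0.524, -1, 20, -55, -15, 0, 0, 0.524, -1, 20, -55, -15, 0, 0, 0.524, -1]

```text
t: 15.5
eef_pos: [0.6159, 0.231, 0.0714]
ee_rot: [-179.9, 0.0, 95.0]
wrist_force: [0.1, -0.1, 0.9]
grip_width: 0.0
grip_force: 0.0
```

Request:
drive_tool:
  targets: [0.8, -10, 0, 0, 0, 0, -1, 1.6, -20, 0, 0, 0, 0, -1, 2.0, -25, 0, 0, 0, 0, -1]

```text
t: 15.8
eef_pos: [0.6192, 0.2057, 0.0738]
ee_rot: [179.9, -0.0, 94.9]
wrist_force: [0.4, 2.0, -0.4]
grip_width: 0.0001
grip_force: 0.8
```

Request:
drive_tool:
  targets: [1.2, -15, 0, 0, 0, 0, -1, 2.4, -30, 0, 0, 0, 0, -1, 3.6, -45, 0, 0, 0, 0, -1, 4.8, -60, 0, 0, 0, 0, -1, 6, -75, 0, 0, 0, 0, -1, 6.8, -85, 0, 0, 0, 0, -1, 7.2, -90, 0, 0, 0, 0, -1, 7.5, -94, 0, 0, 0, 0, -1, 7.5, -94, 0, 0, 0, 0, -1]

```text
t: 16.7
eef_pos: [0.6259, 0.1193, 0.0733]
ee_rot: [179.9, -0.8, 94.8]
wrist_force: [-1.1, 17.7, 2.6]
grip_width: -0.0
grip_force: 9.0
```

Request:
drive_tool:
  targets: [0, 8, 10, 0, 0, 0, -1, 0, 8, 60, 0, 0, 0, 0, 0, 8, 110, 0, 0, 0, 1, 0, 8, 160, 0, 0, 0, 1, -20, 0, 200, 0, 0, 0, 1, -60, -30, 210, 0, 0, 0, 1, -100, -60, 210, 0, 0, 0, 1, -140, -90, 210, 0, 0, 0, 1, -180, -120, 210, 0, 0, 0, 1, -220, -150, 210, 0, 0, 0, 1, -220, -150, 210, 0, 0, 0, 1]

```text
t: 17.8
eef_pos: [0.402, -0.0405, 0.2823]
ee_rot: [-179.9, 0.2, 94.7]
wrist_force: [0.9, 0.4, 0.3]
grip_width: 0.0855
grip_force: 0.0
```

```bash
python3 - <<'E'
from h import *
t=camera("top");s=camera("scene");cv2.imwrite("pics/t2.png",t);cv2.imwrite("pics/s2.png",s)
for n in("top","scene"):print(n,[proj(n,(.648,.215,z)).round(1) for z in(.02,.081)],[proj(n,(.588,.210,z)).round(1) for z in(.02,.081)])
a=cv2.resize(t[175:255,290:360],(525,600),interpolation=cv2.INTER_CUBIC);b=cv2.resize(s[205:285,265:300+2],(275,600),interpolation=cv2.INTER_CUBIC)
b=cv2.resize(s[205:265,285:340],(275,300),interpolation=cv2.INTER_CUBIC)
o=np.zeros((600,800,3),np.uint8);o[:,:525]=a;o[:300,525:]=b
cv2.imwrite("pics/k.png",o)
E
```

```text
top [array([318.8, 206.1]), array([318.3, 199.3])] [array([321.3, 232.9]), array([320.9, 227.4])]
scene [array([305.7, 251. ]), array([305.3, 231.8])] [array([318.7, 266.8]), array([318.8, 247.6])]
```

View pics/k.png

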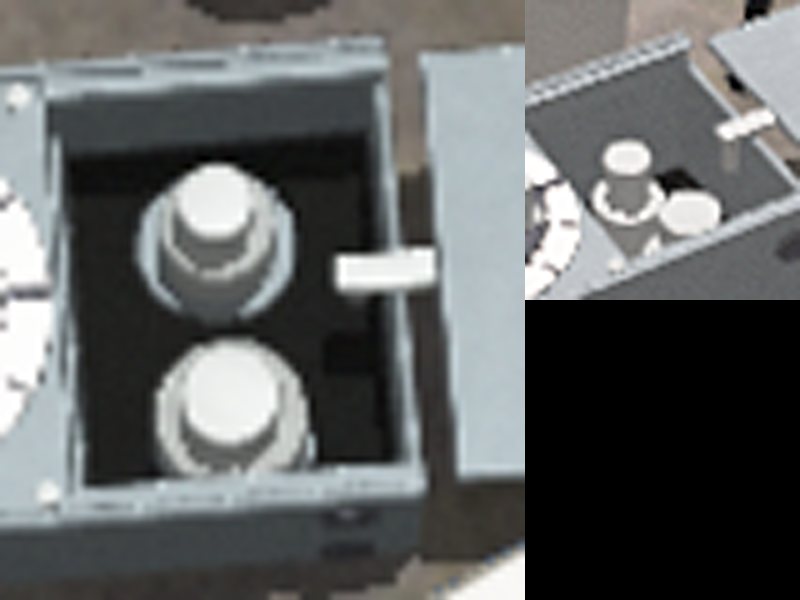

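The larger weight is in the near hole: its knob top is at top-view pixel (320.9,227.3) and scene pixel (318,247.6), which matches (0.588, 0.210, 0.081). The lid is open, and a latch tongue shows at crop (385,270), clear of the grasp.

Request:
drive_tool:
  targets: [26, 35, 0, 0, 0, 0.145, 0.2, 52, 70, 0, 0, 0, 0.29, 0, 78, 105, 0, 0, 0, 0.435, -0.06, 104, 140, 0, 0, 0, 0.58, -0.06, 130, 175, 0, 0, 0, 0.725, -0.06, 156, 210, 0, 0, 0, 0.87, -0.06, 182, 247, 0, 0, 0, 1.015, -0.06, 182, 247, 0, 0, 0, 1.16, -0.06, 182, 247, 0, 0, 0, 1.305, -0.06, 182, 247, 0, 0, 0, 1.45, -0.06, 182, 247, 0, 0, 0, 1.571, -0.06, 182, 247, 0, 0, 0, 1.571, -0.06]

```text
t: 19.1
eef_pos: [0.5889, 0.2108, 0.2822]
ee_rot: [-180.0, -0.0, -174.9]
wrist_force: [-0.2, -0.6, 0.6]
grip_width: 0.0402
grip_force: 0.0
```

Request:
drive_tool:
  targets: [0, 0, -50, 0, 0, 0, -0.06, 0, 0, -100, 0, 0, 0, -0.06, 0, 0, -140, 0, 0, 0, -0.06, 0, 0, -165, 0, 0, 0, -0.06, 0, 0, -165, 0, 0, 0, -0.06]

```text
t: 19.6
eef_pos: [0.5842, 0.2091, 0.1119]
ee_rot: [-179.9, -0.6, -175.1]
wrist_force: [-0.2, 1.2, -0.8]
grip_width: 0.0398
grip_force: 0.0
```

```bash
python3 - <<'E'
from h import *
t=cv2.imread("pics/t2.png")
print(tri((320.9,227.3),(318,247.6)),onz("top",(320.9,227.3),.081), tri((270+290-270+0,0),(0,0))[1]*0)
s=read_state();print(s["eef_pos"],s["ee_rot"],s["grip_width"],s["wrist_force"])
E
```

```text
(array([0.58877228, 0.21059893, 0.08040482]), np.float64(0.0016452433053843558)) [0.58819482 0.20990061 0.081     ] 0.0
[0.58418311 0.20914456 0.11187269] [-179.89521847   -0.62441928 -175.08861755] 0.03978989535673898 [-0.15543177  1.19120339 -0.80247089]
```

Request:
drive_tool:
  targets: [0, 0, 0, 0, 0, 0, -0.06, 0, 0, -15, 0, 0, 0, -0.06, 0, 0, -30, 0, 0, 0, -0.06, 0, 0, -45, 0, 0, 0, -0.06, 0, 0, -55, 0, 0, 0, -0.06, 0, 0, -55, 0, 0, 0, -0.06]

```text
t: 20.2
eef_pos: [0.5861, 0.209, 0.0602]
ee_rot: [-180.0, -0.3, -175.0]
wrist_force: [-0.5, 0.1, -0.4]
grip_width: 0.04
grip_force: 0.0
```

Request:
drive_tool:
  targets: [0, 0, -10, 0, 0, 0, -0.06, 0, 0, -20, 0, 0, 0, -0.06, 0, 0, -29, 0, 0, 0, -0.06, 0, 0, -29, 0, 0, 0, -0.06]

```text
t: 20.6
eef_pos: [0.5867, 0.2092, 0.032]
ee_rot: [-180.0, -0.2, -175.0]
wrist_force: [-0.5, 0.5, 0.3]
grip_width: 0.0401
grip_force: 0.0
```

Now grip gently, then firmly.

Request:
drive_tool:
  targets: [1, 1, 0, 0, 0, 0, -0.3, 1, 1, 0, 0, 0, 0, -1, 1, 1, 0, 0, 0, 0, -1, 1, 1, 0, 0, 0, 0, -1, 1, 1, 0, 0, 0, 0, -1]
  newtons: 60

```text
t: 21.1
eef_pos: [0.5892, 0.211, 0.0341]
ee_rot: [180.0, 0.0, -175.0]
wrist_force: [-1.2, 2.0, -2.4]
grip_width: 0.0258
grip_force: 59.4
```

Request:
drive_tool:
  targets: [0, 0, 5, 0, 0, 0, -1, 0, 0, 15, 0, 0, 0, -1, 0, 0, 30, 0, 0, 0, -1, 0, 0, 50, 0, 0, 0, -1, 0, 0, 70, 0, 0, 0, -1, 0, 0, 90, 0, 0, 0, -1, 0, 0, 110, 0, 0, 0, -1, 0, 0, 130, 0, 0, 0, -1, 0, 0, 140, 0, 0, 0, -1, 0, 0, 140, 0, 0, 0, -1, 0, 0, 140, 0, 0, 0, -1]

```text
t: 22.2
eef_pos: [0.5888, 0.2104, 0.1738]
ee_rot: [-180.0, -0.0, -175.0]
wrist_force: [-1.1, -0.2, -5.8]
grip_width: 0.0256
grip_force: 59.5
```

Request:
drive_tool:
  targets: [-10, -3, 0, 0, 0, 0, -1, -30, -8, 0, 0, 0, 0, -1, -55, -14, 0, 0, 0, 0, -1, -80, -21, 0, 0, 0, 0, -1, -105, -27, 0, 0, 0, 0, -1, -130, -34, 0, 0, 0, 0, -1, -150, -39, 0, 0, 0, 0, -1, -165, -43, 0, 0, 0, 0, -1, -172, -45, 0, 0, 0, 0, -1, -172, -45, 0, 0, 0, 0, -1, -172, -45, 0, 0, 0, 0, -1]

```text
t: 23.3
eef_pos: [0.4175, 0.1657, 0.1739]
ee_rot: [180.0, 0.0, -175.0]
wrist_force: [0.5, -0.1, -7.1]
grip_width: 0.0259
grip_force: 59.5
```

Request:
drive_tool:
  targets: [0, 0, -10, 0, 0, 0, -1, 0, 0, -25, 0, 0, 0, -1, 0, 0, -40, 0, 0, 0, -1, 0, 0, -52, 0, 0, 0, -1, 0, 0, -60, 0, 0, 0, -1, 0, 0, -65, 0, 0, 0, -1, 0, 0, -67, 0, 0, 0, -1, 0, 0, -67, 0, 0, 0, -1, 0, 0, -67, 0, 0, 0, -1]

```text
t: 24.2
eef_pos: [0.4179, 0.1658, 0.1077]
ee_rot: [180.0, 0.1, -175.0]
wrist_force: [0.5, 0.4, -5.8]
grip_width: 0.0259
grip_force: 59.5
```

Request:
drive_tool:
  targets: [0, 0, -1, 0, 0, 0, -1, 0, 0, -2, 0, 0, 0, -1, 0, 0, -3, 0, 0, 0, -1, 0, 0, -4, 0, 0, 0, -1, 0, 0, -4, 0, 0, 0, -1, 0, 0, -4, 0, 0, 0, -1]

```text
t: 24.8
eef_pos: [0.4172, 0.1656, 0.1029]
ee_rot: [-180.0, -0.0, -175.0]
wrist_force: [-0.5, 0.0, -6.1]
grip_width: 0.0256
grip_force: 59.5
```

Request:
drive_tool:
  targets: [0, 0, -1, 0, 0, 0, -1, 0, 0, -2, 0, 0, 0, -1, 0, 0, -2, 0, 0, 0, -1]

```text
t: 25.1
eef_pos: [0.4172, 0.1656, 0.1009]
ee_rot: [-180.0, -0.0, -175.0]
wrist_force: [-0.6, 0.5, -6.7]
grip_width: 0.0259
grip_force: 59.6
```

Request:
drive_tool:
  targets: [0, 0, -1, 0, 0, 0, -1, 0, 0, -1, 0, 0, 0, -1]

```text
t: 25.3
eef_pos: [0.4176, 0.1657, 0.1008]
ee_rot: [180.0, 0.0, -175.0]
wrist_force: [-1.1, -0.3, 0.4]
grip_width: 0.0261
grip_force: 60.1
```

Request:
drive_tool:
  targets: [0, 0, -1, 0, 0, 0, -1, 0, 0, -1, 0, 0, 0, -1]

```text
t: 25.5
eef_pos: [0.418, 0.1659, 0.1008]
ee_rot: [180.0, 0.1, -175.0]
wrist_force: [-4.8, 0.0, 7.0]
grip_width: 0.0263
grip_force: 60.7
```

Request:
drive_tool:
  targets: [0, 0, 1, 0, 0, 0, -1, 0, 0, 1, 0, 0, 0, -0.25, 0, 0, 1, 0, 0, 0, 0.2, 0, 0, 1, 0, 0, 0, 0.2, 0, 0, 1, 0, 0, 0, 0.2]
  newtons: 20

```text
t: 26.0
eef_pos: [0.4176, 0.1657, 0.1002]
ee_rot: [180.0, 0.0, -175.0]
wrist_force: [-0.1, -0.3, -0.3]
grip_width: 0.0515
grip_force: 0.0
```

Request:
drive_tool:
  targets: [0, 0, 10, 0, 0, 0, 0.2, 0, 0, 30, 0, 0, 0, 0.2, 0, 0, 60, 0, 0, 0, 0.2, 0, 0, 100, 0, 0, 0, 0.2, 0, 0, 150, 0, 0, 0, 0.2, 0, -50, 180, 0, 0, 0, 0.2, 0, -100, 180, 0, 0, 0, 0.2, 0, -150, 180, 0, 0, 0, 0.2, 0, -200, 180, 0, 0, 0, 0.2, 0, -200, 180, 0, 0, 0, 0.2, 0, -200, 180, 0, 0, 0, 0.2]

```text
t: 27.1
eef_pos: [0.4172, -0.0356, 0.2806]
ee_rot: [180.0, 0.1, -175.2]
wrist_force: [0.4, 0.0, -0.4]
grip_width: 0.0515
grip_force: 0.0
```

```bash
python3 - <<'E'
from h import *
t=camera("top");s=camera("scene");t2=cv2.imread("pics/t2.png");cv2.imwrite("pics/z.png",t);cv2.imwrite("pics/zs.png",s)
# change mask over the pan = weight (+shadow); knob brightness blob, lid and small-weight unchanged check
print("expected",[proj("top",(.417,.1655,z)).round(1) for z in(.119,.147)],[proj("scene",(.417,.1655,z)).round(1) for z in(.119,.147)])
g=cv2.cvtColor(t,cv2.COLOR_BGR2GRAY); d=cv2.absdiff(g,cv2.cvtColor(t2,cv2.COLOR_BGR2GRAY))
n,l,st,c=cv2.connectedComponentsWithStats((d[170:400,230:440]>40).astype(np.uint8))
for i in range(1,n):
    if st[i,4]>25: print(st[i]+[230,170,0,0,0],c[i]+[230,170])
print(g[290:325:3,322:364:3])
d2=cv2.absdiff(cv2.cvtColor(s,cv2.COLOR_BGR2GRAY),cv2.cvtColor(cv2.imread("pics/s2.png"),cv2.COLOR_BGR2GRAY))
n,l,st,c=cv2.connectedComponentsWithStats((d2[200:400,230:450]>40).astype(np.uint8))
for i in range(1,n):
    if st[i,4]>25: print("s",st[i]+[230,200,0,0,0],c[i]+[230,200])
print(read_state()["wrist_force"])
E
```

```text
expected [array([343.8, 309.4]), array([344.2, 308.6])] [array([378. , 281.7]), array([379.4, 271.8])]
[310 220  21  18 221] [319.7918552 227.6199095]
[333 298  22  23 237] [342.66666667 310.23628692]
[416 305  15  15 125] [423.112 312.032]
[409 322   7   7  27] [412.37037037 324.92592593]
[432 323   8   9  39] [435.30769231 326.87179487]
[420 367  10   9  52] [425.51923077 370.92307692]
[433 370   7  25  66] [436.71212121 383.07575758]
[423 376   9  24  66] [426.89393939 387.21212121]
[[248 248 248 249 247 247 248 249 248 248 248 248 248 248]
 [247 247 248 248 249 247 248 249 248 248 248 248 248 247]
 [247 247 247 248 248 248 248 248 249 249 249 247 247 247]
 [247 247 246 248 248 248 218 190 226 249 248 248 247 246]
 [248 247 247 247 245 199 196 234 237 199 207 248 246 246]
 [247 247 247 247 188 201 243 244 243 242 197 248 247 246]
 [247 247 247 246 189 168 242 244 245 245 196 248 247 246]
 [247 247 247 245 196 127 239 242 244 243 202 247 248 247]
 [247 246 246 246 173 100 186 241 242 190 203 247 247 247]
 [247 246 246 247 245 191 100  99 116 192 243 248 247 247]
 [247 246 247 247 246 244 125 136 127 236 248 247 247 247]
 [247 246 247 246 245 245 245 246 245 246 246 247 246 245]]
s [312 243  13  11 101] [317.45544554 247.25742574]
s [370 272  16  15 154] [377.42207792 280.20779221]
s [365 281  24  24 340] [375.42647059 294.66470588]
s [438 286  12  10  38] [442.65789474 290.94736842]
[ 0.29862654  0.45299658 -0.01473621]
```

The weight stands upright at the pan's middle: its blob is at (343,310) and was expected at (344,309). The picture shows no change at the small weight or the lid, and the arm is clear.

```bash
python3 -c "
from station import *
print(close_job())"
```

```text
the job is handed in; nothing more can be done
None
```

I handed the job in at about 27 s: the dial went to 10 and then 4 o'clock, the lid is fully open, and the large weight stands upright in the middle of the pan; the small weight did not move in the pictures, and the verdict was not shown.

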